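# Present a wheel bearing over the inspection camera on a free-running shuttle tray

### The job

Pick up the black tray by its red grip plate and carry it to the blue upward-looking camera head, without touching the bearing that stands loose on the tray's free-running shuttle, and without letting the shuttle bang into the ends of its travel or the bearing slide off. Hold the tray level, resting on nothing, its window centred about 5 cm above the lens, and keep the bearing over the middle of the window for five seconds; the program finishes while the robot still holds it so. Leave the other things on the bench where they are.

Things in the scene. Friction and masses are not known exactly. Their poses are not given: they have to be found in the camera images.
- tray: Loose black tray, orange end stops, 80 mm wide (its x), 330 mm long (its y), about 0.45 kg without what it carries, centre of mass 48 mm towards its -x side (robot side). Origin: centre of its underside, z up. Stands flat on the bench left or right of the robot's middle line, its y within 0.25 rad of world y. Floor 6 mm thick, side walls 18 mm high over the bench, two steel guide rails along y.
- tray_window (a point): Centre of the clear window in the middle of the tray's floor, on the floor's top face, 6 mm above the tray's origin; axes as the tray's. The window is 90 mm long (tray y from -45 to +45 mm), edged by two yellow lines.
- tray_grip (a point): Grip point on the tray's upright red plate, at x = -85, y = 0, z = 80 mm in the tray's frame. The plate is 16 mm thick (along tray y), 60 mm wide (tray x -115 to -55 mm), its top edge 100 mm above the tray's underside, free on both faces from 10 mm up. Grip it from above, fingers closing along the tray's y.
- shuttle (a joint): Position (m) of the shuttle along tray y: 0 at the window's middle, + towards tray +y, ends of travel at +-0.108. Clear plate 56 x 84 mm with yellow ends, about 0.10 kg, on ball slides nearly without friction (0.002 N, 0.08 N s/m). Starts at rest at 0.055 to 0.085. It accelerates downhill at g x slope (9.8 m/s2 per rad) and stays behind when the tray accelerates along y.
- shuttle_top (a point): Centre of the shuttle's top face, 22 mm above the tray's underside; the bearing stands within 20 mm of this point and travels with the shuttle.
- bearing: Loose wheel bearing standing upright on the shuttle, held by friction alone: steel flange 44 mm across and 12 mm high, aluminium neck 32 mm across above it, 36 mm high in all, about 0.15 kg. Origin at the centre of its underside. Do not touch it.
- lens (a point): Lens centre, on top of the fixed blue camera head (100 x 100 mm box on a 120 x 120 mm base, 85 mm high, white ring light on top). It stands on the other side of the robot's middle line from the tray. The point is 85 mm above the bench.
- impact_wrench: Steel and black air impact wrench lying at the back of the bench, about 160 x 190 mm, 70 mm high; leave alone. Origin at the centre of its underside.
- spray_can: Yellow spray can standing at the left, 60 mm across, 170 mm high; leave alone. Origin at the centre of its base.
- spanner: Steel spanner, 200 mm, lying at the back right; leave alone. Origin at the middle of its underside.
- driver: Screwdriver, 200 mm, lying at the back left; leave alone. Origin at the middle of its underside.
Mind the look-alikes: they are no part of the job. Leave any orange look-alike of the part that bears lens alone.

How it is judged:
On the way, in this order (a step that is already met when the one before it is completed fails the run):
1. the tray is lifted clear of the bench with the bearing on its shuttle (height (world z) of tray above 0.04 m and distance between bearing and shuttle_top below 0.03 m), for 0.2 s.
2. the tray is held level over the lens, its window within 30 mm of being centred and 30 to 90 mm above it, with the bearing on its shuttle and within 25 mm of the window's middle, for 4 s (horizontal distance between tray_window and lens below 0.03 m and height (world z) of tray between 0.115 and 0.175 m and angle between tray's own z axis and vertical below 0.15 rad and y of bearing in the frame of tray between -0.025 and 0.025 m and distance between bearing and shuttle_top below 0.03 m and angle between bearing's own z axis and vertical below 0.2 rad and contact force between the fingers and tray above 1 N and contact force between tray and camera_head below 0.3 N), for 4 s.
At the end, for the whole second after the job is handed in: The gripper alone holds the tray: window centre within 30 mm horizontally of the lens, underside 30 to 90 mm above it, tilt under 0.15 rad, the bearing within 25 mm of the window's middle along the tray, upright and within 30 mm of the shuttle's centre (all of step 2); the arm keeps its last pose, push and grip.
It fails at once if the shuttle bangs into an end of its travel (faster than 0.08 m/s) ((value of joint shuttle above 0.098 m and velocity of joint shuttle above 0.08 m/s) or (value of joint shuttle below -0.098 m and velocity of joint shuttle below -0.08 m/s)).
It fails at once if the bearing slides off the shuttle or topples (distance between bearing and shuttle_top above 0.035 m or angle between bearing's own z axis and vertical above 0.4 rad).
It fails at once if the robot touches the bearing (contact force between any of the fingers, the arm and bearing above 0.5 N).
It fails at once if the tray is knocked against the camera head (contact force between tray and camera_head above 3 N).
It fails at once if another thing on the bench is disturbed (distance of any of impact_wrench, spray_can, spanner, driver from where it was at the start of the episode above 0.03 m).
It also fails if it takes over 67 s, if anything falls off the work surface, if the arm or the gripper's body presses on something with over 40 N, if the wrist force passes 120 N, or if a joint passes its speed limit or range.

### The arm

A 6-joint arm with a two-finger parallel gripper is mounted at the origin on the work surface. World frame = base frame: x ahead of the robot, y to its left, z up, the work surface at z = 0. Lengths are in m, angles in rad, forces in N, time in s.
With the tool pointing down it reaches from about 0.325 to 0.9 m from the base axis. Payload 6.1 kg.
Tool frame: the origin (TCP) lies on the centre line of the jaws, within the pads' length; the fingertips stand 25 mm ahead of it and the grasp point (between the pads) lies 6 mm ahead of it; z points along the fingers, y is the line along which they close (so a half turn about z gives the same grasp; the last joint's range is limited). The gripper opens to 87 mm and grips with 3 to 60 N. Pads are 19 mm wide; open, the fingers measure 117 mm over their backs; the gripper's body (75 mm by 190 mm) begins 51 mm behind the grasp point.
Start: joints at [1.049, 0.22, 1.526, -0, 1.395, -0.126], TCP at [0.241, 0.577, 0.248] pointing down, gripper open.
Joint ranges: [-2.98, 2.98], [-0.91, 2.08], [0.09, 2.57], [-1.24, 4.39], [0.2, 2.65], [-2.68, 2.68]. Speed limits (rad/s): [2.57, 2.57, 3.01, 3.14, 3.14, 3.14].

### API

Orientations are given as [roll, pitch, yaw] about the fixed x, y, z axes, in that order (R = Rz(yaw) Ry(pitch) Rx(roll)).
In Python, from bench import robot gives the robot as it stands. The module is installed in compiled form; this text tells all that it offers.
- The arm moves only by the tool apply_moves, never from a script. Its argument "increments" is a list of rows, each an object of numbers: "ax", "ay", "az": the turn, a rotation vector about the tool's x, y, z in units of 6 degrees (1.0 is 6 degrees); "x", "y", "z": the shift along the tool's x, y, z in units of 30 mm (1.0 is 30 mm); "hand": the opening, from 0 (shut) to 1 (fully open). In form: [{"ax": .., "ay": .., "az": .., "x": .., "y": .., "z": .., "hand": ..}, ...]. A call has 1 to 20 rows; each row is the pose to reach, as a shift and turn from the pose commanded when the call began, along the tool's axes at that moment; what a row does not reach only later rows make up. A row lasts 1/12 s, in which the tool goes at most 41.7 mm and 7.16 degrees, less where a joint would pass 70% of its speed; a pose out of reach is approached as far as the arm can. A call with a gripper value outside its range is refused whole. The fingers move at their own pace and stop on an object; "newtons" is the grip in N (left out, the last holds). Time passes only in rows, so rows that repeat a pose let the fingers close. It gives the time, the measured TCP pose, the force, the opening and the grip force at its end, in the units of the state.
- robot.get_obs(): the state, without advancing time (a new reading comes with each control period).
- robot.capture(name): name is "scene" or "top" or "wrist"; returns a dict with "pixels" (480x640x3 uint8, red, green, blue), "K" (3x3 intrinsics, pixels), "xyz" and "orientation" of the camera in the world; the wrist camera has in their place "hand_eye" (4x4, takes a point from camera to tool coordinates, whose origin is the TCP and whose axes are the flange's). Camera axes: x right, y down, z forward; pixel columns grow to the right and rows downward; lengths in m; the calibration is good to about 2 mm. A picture is of the moment at which its call begins: read the wrist's pose just before it. There is no depth.
- robot.sign_off(): hands the job in; it is judged then, once.
The state is a dict: "t": time; "joints": joint angles; "qd": joint speeds; "tau": joint torques, N m; "tcp_pos": TCP position; "tcp_rot": TCP orientation; "ft_force": force on the tool from outside, world axes, zero at the start; "wrist_torque": the same for the moment, N m; "grip_width": finger opening in m; "gripper_force": force on a finger pad.
Only numpy, scipy, OpenCV 4.12 (cv2) and the standard library are available. Lean on these libraries where they do the work, as an engineer would, in place of code of your own. Each camera call takes 0.05 s, during which the arm holds its last target. There are 200 camera calls.

## Working session

There is one attempt and no reset: what is moved stays moved. The work goes in short steps, Python scripts to look and compute and a tool call to move; the robot and the scene stay as the last step left them, time stands still between calls to the robot, and variables do not carry over. Pictures are saved under pics/ and viewed, at most 10 in all, crops included, and the job is handed in when it is done.

Besides the shell and the picture viewer there is one more tool, called after "Emit:" by a JSON object that holds its "op" and its "data", one argument or row to a line. apply_moves: Moves the arm, as the interface text tells. Its arguments: {"type":"object","properties":{"increments":{"type":"array"},"newtons":{"type":"number"}},"required":["increments"]}

```bash
mkdir -p pics; cat > h.py <<'E'
import numpy as np, cv2
from scipy.spatial.transform import Rotation as R
from bench import robot
def cap(n,f):
    c=robot.capture(n); cv2.imwrite(f,c["pixels"][:,:,::-1]); return c
def cal(c):
    o=np.array(c["orientation"],float)
    M=o if o.shape==(3,3) else (R.from_euler('xyz',o).as_matrix() if o.size==3 else None)
    return np.array(c["K"]),M,np.array(c["xyz"])
def ray(K,M,p,uv,z):
    d=M@np.linalg.solve(K,[uv[0],uv[1],1.]); return p+d*(z-p[2])/d[2]
E
python3 - <<'E'
from h import *
o=robot.get_obs(); print(o)
for n in("top","scene"):
    c=cap(n,f"pics/{n}0.png"); print(n,c["K"],c["xyz"],c["orientation"])
E
```

```text
{'t': 0.0, 'joints': array([ 1.04887495e+00,  2.21251698e-01,  1.52759387e+00, -1.37054166e-05,
        1.39473397e+00, -1.26072426e-01]), 'qd': array([ 0.00259971, -0.0005895 , -0.00033028, -0.0001043 ,  0.00122176,
       -0.0012438 ]), 'tau': array([-2.14921247e-04, -4.94599521e+01, -3.87383294e+01,  6.98290137e-02,
        5.70783962e-02, -1.69152536e-04]), 'tcp_pos': array([0.24069587, 0.57616683, 0.24643052]), 'tcp_rot': array([-3.13961985e+00, -2.36445601e-04,  2.74574589e+00]), 'ft_force': array([0.26208522, 0.43146204, 0.57230458]), 'wrist_torque': array([-0.01207363, -0.0613072 , -0.00111098]), 'gripper_force': 0.0, 'grip_width': 0.08672007141474228}
top [[520.83553011   0.         313.55548684]
 [  0.         520.83553011 247.94184853]
 [  0.           0.           1.        ]] [0.29755191 0.16294975 1.20508459] [-2.90420323  0.00305153 -1.70293297]
scene [[515.52808231   0.         319.05101707]
 [  0.         515.52808231 242.39031569]
 [  0.           0.           1.        ]] [ 1.21448855 -0.49411107  0.91607656] [-2.30436521  0.00596213  0.80020035]
```

View pics/top0.png

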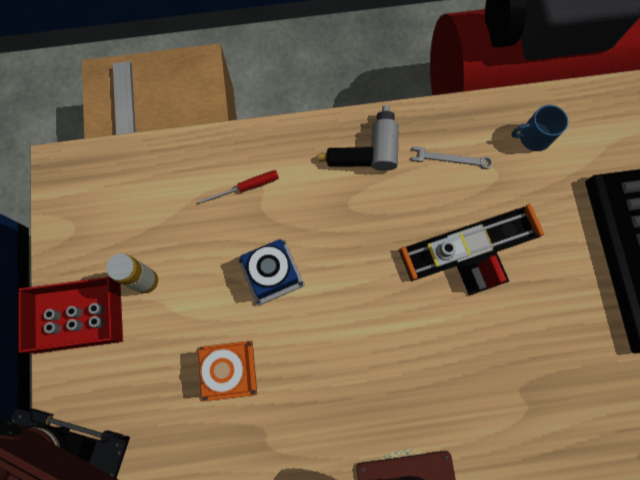

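View pics/scene0.png

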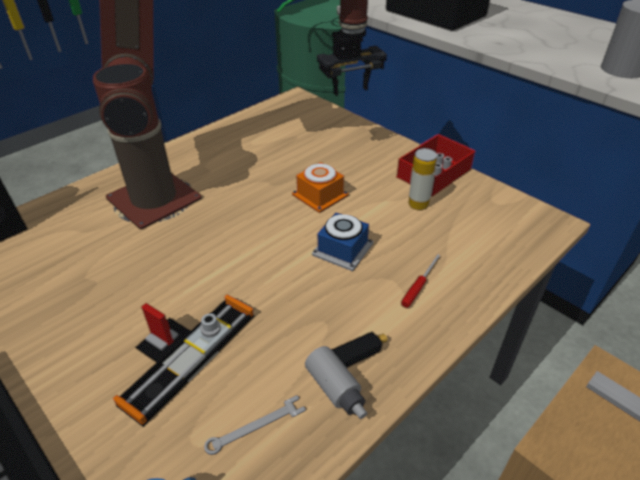

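The top view shows the tray at about (472,243), with the bearing at (449,248) near its left (+y) end and the red plate at about (489,272). The blue head's lens is at about (268,266), and the orange look-alike is at (222,370). I'll enlarge the tray and the blue head to measure them.

```bash
python3 - <<'E'
import cv2,numpy as np
a=cv2.imread('pics/top0.png')
t=cv2.resize(a[195:305,390:550],None,fx=5,fy=5,interpolation=cv2.INTER_CUBIC)
cv2.imwrite('pics/crop1.png',t)
l=cv2.resize(a[230:310,230:310],None,fx=5,fy=5,interpolation=cv2.INTER_CUBIC)
b=cv2.imread('pics/scene0.png')
s=cv2.resize(b[290:430,105:265],None,fx=3,fy=3,interpolation=cv2.INTER_CUBIC)
m=np.zeros((420,800,3),np.uint8); m[:400,:400]=l; m[:,400:800]=s[:,:400]
cv2.imwrite('pics/crop2.png',m)
E
```

```text
(no output)
```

View pics/crop1.png

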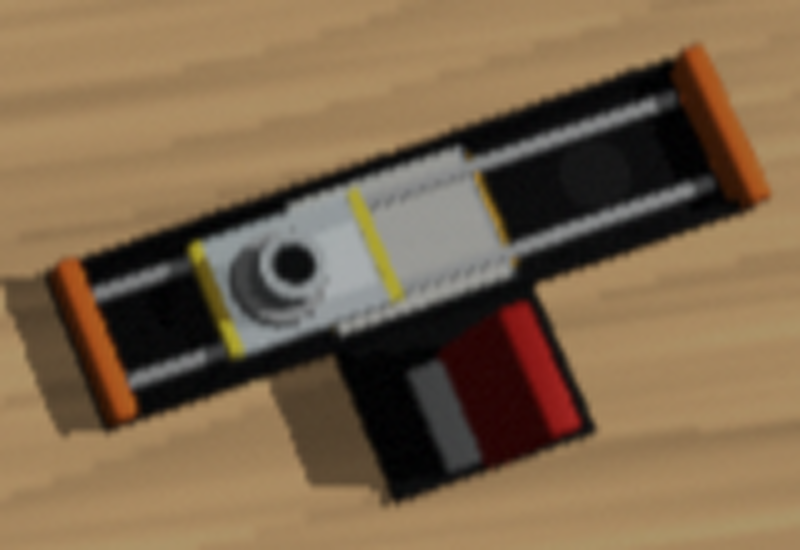

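View pics/crop2.png

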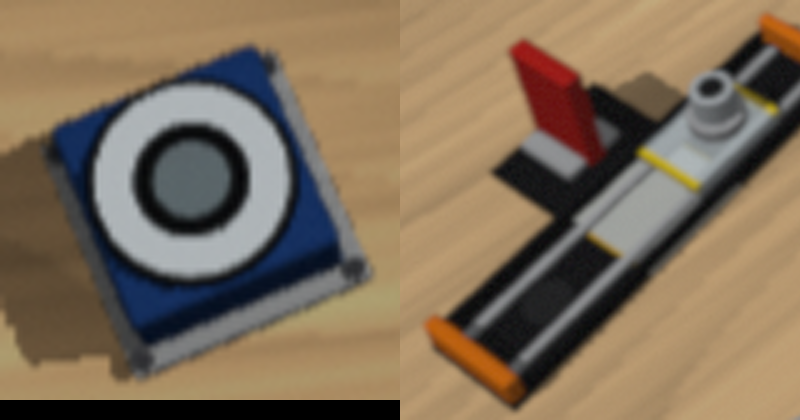

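Crop 1 gives these points (crop pixels):
- Plate top edge: corners (503,303), (528,297), (582,428) and (555,437).
- Stop outer corners: (55,262), (108,428), (700,45) and (768,198).
- Shuttle yellow ends: midpoints about (216,299) and (377,244).

Crop 2 puts the lens centre at (190,180). In the scene crop the plate is upright, and the bearing stands nearer the +y end of the shuttle.

```bash
cat >> h.py <<'E'
def grip_ik(): pass
E
python3 - <<'E'
from h import *
c=robot.capture("top"); K,M,p=cal(c)
f=lambda u,v,z,o=(390,195),s=5: ray(K,M,p,((u+.5)/s-.5+o[0],(v+.5)/s-.5+o[1]),z)
for z in(.018,.022,.03):
    C=[f(*q,z) for q in((55,262),(108,428),(700,45),(768,198))]
    L=(C[0]+C[1])/2;Rr=(C[2]+C[3])/2
    print(z,np.round((L+Rr)/2,4),"len",np.linalg.norm(L-Rr),"wid",np.linalg.norm(C[0]-C[1]),np.linalg.norm(C[2]-C[3]),"yaw",np.arctan2(*( (L-Rr)[[1,0]]))-np.pi/2)
P=[f(*q,.1) for q in((503,303),(528,297),(582,428),(555,437))]
print("plate",sum(P)/4, [np.linalg.norm(P[i]-P[(i+1)%4]) for i in range(4)])
e=(P[0]+P[1]-P[2]-P[3]);print("plate yaw",np.arctan2(e[1],e[0]))
a=f(216,299,.022);b=f(377,244,.022);print("shuttle",(a+b)/2,np.linalg.norm(a-b))
print("bearing top",f(293,264,.036))
print("lens",f(190,180,.085,(230,230)))
# check with scene: project the points
c=robot.capture("scene"); K,M,p=cal(c)
print("scene plate top", ray(K,M,p,(105+(545-400)/3,290+62/3),.1))
print("scene lens", ray(K,M,p,(344,225.5),.085))
E
```

```text
0.018 [ 0.5503 -0.2421  0.018 ] len 0.3322182942641754 wid 0.081761671148364 0.07968476004109845 yaw 0.1994505669979949
0.022 [ 0.5495 -0.2407  0.022 ] len 0.33109885156811064 wid 0.08148616703806873 0.07941625429004324 yaw 0.19945056699799468
0.03 [ 0.5478 -0.238   0.03  ] len 0.3288599661759813 wid 0.08093515881747812 0.07887924278793289 yaw 0.19945056699799468
plate [ 0.46656272 -0.25807539  0.1       ] [np.float64(0.011390974735688671), np.float64(0.06063367074074747), np.float64(0.012543461386733745), np.float64(0.061571559761047064)]
plate yaw 0.16729907053277374
shuttle [ 0.53766802 -0.18410766  0.022     ] 0.08110952315618292
bearing top [ 0.53852172 -0.17898878  0.036     ]
lens [0.54047833 0.23588005 0.085     ]
scene plate top [ 0.47250715 -0.25789436  0.1       ]
scene lens [0.54797351 0.23289999 0.085     ]
```

```bash
sed -i '/grip_ik/d' h.py; cat >> h.py <<'E'
def goal(pos,rpy):
    "row values that take the tool from the present pose to pos,rpy"
    o=robot.get_obs(); A=R.from_euler('xyz',o["tcp_rot"])
    d=A.inv().apply(np.array(pos)-o["tcp_pos"])/.03
    r=(A.inv()*R.from_euler('xyz',rpy)).as_rotvec()/np.radians(6)
    return dict(zip(("x","y","z","ax","ay","az"),np.round(np.r_[d,r],3).tolist()))
yaw=.195; T0=np.array([.550,-.2415,0])
ex=np.array([np.cos(yaw),np.sin(yaw),0]); ey=np.array([-np.sin(yaw),np.cos(yaw),0])
E
python3 - <<'E'
from h import *
g=T0-.075*ex; print(g)
print(goal(g+[0,0,.2],[np.pi,0,yaw]))
E
```

```text
[ 0.47642142 -0.25603249  0.        ]
{'x': -17.944, 'y': -22.572, 'z': 1.587, 'ax': -0.006, 'ay': 0.014, 'az': 24.359}
```

Emit:
{"op": "apply_moves", "data": {
  "increments": [
    {"x":-17.94,"y":-22.57,"z":0.5,"ax":0,"ay":0,"az":24.36,"hand":1},
    {"x":-17.94,"y":-22.57,"z":0.5,"ax":0,"ay":0,"az":24.36,"hand":1},
    {"x":-17.94,"y":-22.57,"z":0.5,"ax":0,"ay":0,"az":24.36,"hand":1},
    {"x":-17.94,"y":-22.57,"z":0.5,"ax":0,"ay":0,"az":24.36,"hand":1},
    {"x":-17.94,"y":-22.57,"z":0.5,"ax":0,"ay":0,"az":24.36,"hand":1},
    {"x":-17.94,"y":-22.57,"z":0.5,"ax":0,"ay":0,"az":24.36,"hand":1},
    {"x":-17.94,"y":-22.57,"z":0.5,"ax":0,"ay":0,"az":24.36,"hand":1},
    {"x":-17.94,"y":-22.57,"z":0.5,"ax":0,"ay":0,"az":24.36,"hand":1},
    {"x":-17.94,"y":-22.57,"z":0.5,"ax":0,"ay":0,"az":24.36,"hand":1},
    {"x":-17.94,"y":-22.57,"z":0.5,"ax":0,"ay":0,"az":24.36,"hand":1},
    {"x":-17.94,"y":-22.57,"z":0.5,"ax":0,"ay":0,"az":24.36,"hand":1},
    {"x":-17.94,"y":-22.57,"z":0.5,"ax":0,"ay":0,"az":24.36,"hand":1},
    {"x":-17.94,"y":-22.57,"z":0.5,"ax":0,"ay":0,"az":24.36,"hand":1},
    {"x":-17.94,"y":-22.57,"z":0.5,"ax":0,"ay":0,"az":24.36,"hand":1},
    {"x":-17.94,"y":-22.57,"z":0.5,"ax":0,"ay":0,"az":24.36,"hand":1},
    {"x":-17.94,"y":-22.57,"z":0.5,"ax":0,"ay":0,"az":24.36,"hand":1},
    {"x":-17.94,"y":-22.57,"z":0.5,"ax":0,"ay":0,"az":24.36,"hand":1},
    {"x":-17.94,"y":-22.57,"z":0.5,"ax":0,"ay":0,"az":24.36,"hand":1},
    {"x":-17.94,"y":-22.57,"z":0.5,"ax":0,"ay":0,"az":24.36,"hand":1},
    {"x":-17.94,"y":-22.57,"z":0.5,"ax":0,"ay":0,"az":24.36,"hand":1}
  ]
}}

```text
t: 1.87
tcp_pos: [0.4679, -0.2273, 0.2329]
tcp_rot: [-3.142, -0.0, 0.239]
ft_force: [1.9, 0.5, 0.3]
grip_width: 0.0868
gripper_force: 0.0
```

```bash
python3 - <<'E'
from h import *
o=robot.get_obs(); print(o["t"],o["tcp_pos"],o["tcp_rot"],o["joints"])
print(goal(T0-.075*ex+[0,0,.2],[np.pi,0,yaw]))
E
```

```text
1.8667 [ 0.46786328 -0.22726551  0.23292611] [-3.14154368e+00 -1.77095997e-04  2.39021938e-01] [-6.03980444e-01 -2.06135185e-02  1.81401686e+00  1.68979697e-04
  1.34810807e+00  7.27756628e-01]
{'x': 0.05, 'y': 0.999, 'z': 1.097, 'ax': -0.001, 'ay': -0.002, 'az': 0.42}
```

Emit:
{"op": "apply_moves", "data": {
  "increments": [
    {"x":0.05,"y":1.0,"z":1.1,"az":0.42,"hand":1},
    {"x":0.05,"y":1.0,"z":1.1,"az":0.42,"hand":1},
    {"x":0.05,"y":1.0,"z":1.1,"az":0.42,"hand":1},
    {"x":0.05,"y":1.0,"z":1.1,"az":0.42,"hand":1},
    {"x":0.05,"y":1.0,"z":1.1,"az":0.42,"hand":1}
  ]
}}

```text
$.increments[0]: bad value
```

```bash
python3 - <<'E'
from h import *
o=robot.get_obs(); print(o["t"],o["tcp_pos"],o["tcp_rot"],np.abs(o["qd"]).max())
c=cap("wrist","pics/w1.png"); print(c["K"],c["hand_eye"])
# predicted pixels of plate top corners and grip
H=np.array(c["hand_eye"]);A=R.from_euler('xyz',o["tcp_rot"]).as_matrix()
K=np.array(c["K"])
for x,y,z in((-.115,.008,.1),(-.055,.008,.1),(-.115,-.008,.1),(-.055,-.008,.1),(0,.165,.018),(0,-.165,.018)):
    w=T0+x*ex+y*ey+[0,0,z]; q=np.linalg.inv(H)@np.r_[A.T@(w-o["tcp_pos"]),1]; u=K@q[:3]; print((x,y,z),u[:2]/u[2])
E
```

```text
1.8667 [ 0.46786328 -0.22726551  0.23292611] [-3.14154368e+00 -1.77095997e-04  2.39021938e-01] 0.8438999210703916
[[344.76465533   0.         316.53307111]
 [  0.         344.76465533 242.21875742]
 [  0.           0.           1.        ]] [[ 3.10482241e-04 -9.59812893e-01 -2.80640544e-01  7.57939814e-02]
 [ 9.99999935e-01  3.49518373e-04 -8.90463660e-05 -7.29243436e-04]
 [ 1.83556877e-04 -2.80640498e-01  9.59812939e-01 -1.38238483e-01]
 [ 0.00000000e+00  0.00000000e+00  0.00000000e+00  1.00000000e+00]]
(-0.115, 0.008, 0.1) [341.2763505  281.45102018]
(-0.055, 0.008, 0.1) [346.1153649 211.8240488]
(-0.115, -0.008, 0.1) [360.1050749  282.22849474]
(-0.055, -0.008, 0.1) [366.08920823 212.69828992]
(0, 0.165, 0.018) [182.6828847  132.98580767]
(0, -0.165, 0.018) [517.75019826 148.49872732]
```

View pics/w1.png

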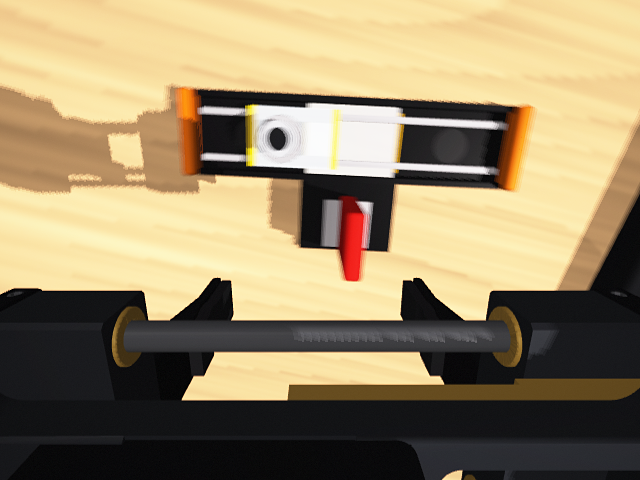

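The wrist picture (blurred, arm still moving) shows the tray: stops at about (189,132) and (517,148), bearing at (278,137) and plate at (351,240). This agrees with the prediction. The move was refused because a row needs all its keys.

```bash
python3 - <<'E'
from h import *
o=robot.get_obs(); print(o["t"],o["tcp_pos"],o["tcp_rot"],np.abs(o["qd"]).max())
print(goal(T0-.075*ex+[0,0,.2],[np.pi,0,yaw]))
E
```

```text
1.9167 [ 0.46905932 -0.23389278  0.23237404] [3.13686831e+00 4.18267336e-04 2.27972539e-01] 0.14992295978740733
{'x': 0.073, 'y': 0.769, 'z': 1.083, 'ax': 0.045, 'ay': 0.003, 'az': 0.315}
```

Emit:
{"op": "apply_moves", "data": {
  "increments": [
    {"ax":0,"ay":0,"x":0.05,"y":0.7,"z":1.0,"az":0.3,"hand":1},
    {"ax":0,"ay":0,"x":0.05,"y":0.7,"z":1.0,"az":0.3,"hand":1},
    {"ax":0,"ay":0,"x":0.05,"y":0.7,"z":1.0,"az":0.3,"hand":1},
    {"ax":0,"ay":0,"x":0.05,"y":0.7,"z":1.0,"az":0.3,"hand":1},
    {"ax":0,"ay":0,"x":0.05,"y":0.7,"z":1.0,"az":0.3,"hand":1},
    {"ax":0,"ay":0,"x":0.05,"y":0.7,"z":1.0,"az":0.3,"hand":1}
  ]
}}

```text
t: 2.42
tcp_pos: [0.475, -0.2445, 0.2046]
tcp_rot: [3.14, -0.002, 0.216]
ft_force: [0.1, 0.1, 0.7]
grip_width: 0.0869
gripper_force: 0.0
```

```bash
python3 - <<'E'
from h import *
o=robot.get_obs(); print(o["t"],o["tcp_pos"],o["tcp_rot"],np.abs(o["qd"]).max())
print(goal(T0-.075*ex+[0,0,.2],[np.pi,0,yaw]))
c=cap("wrist","pics/w2.png")
a=c["pixels"][:,:,::-1].astype(int)
m=((a[:,:,2]>120)&(a[:,:,1]<60)&(a[:,:,0]<60)).astype(np.uint8)
H=np.array(c["hand_eye"]);A=R.from_euler('xyz',o["tcp_rot"]).as_matrix();K=np.array(c["K"])
for x,y,z in((-.115,.008,.1),(-.055,.008,.1),(-.115,-.008,.1),(-.055,-.008,.1),(0,.165,.018),(0,-.165,.018)):
    w=T0+x*ex+y*ey+[0,0,z]; q=np.linalg.inv(H)@np.r_[A.T@(w-o["tcp_pos"]),1]; u=K@q[:3]; print((x,y,z),u[:2]/u[2])
cv2.imwrite("pics/w2c.png",cv2.resize(c["pixels"][60:360,120:520,::-1],None,fx=2,fy=2,interpolation=cv2.INTER_CUBIC))
E
```

```text
2.4167 [ 0.47503846 -0.24454179  0.20460849] [ 3.13985601e+00 -1.71093181e-03  2.15794450e-01] 0.0023906675455718914
{'x': -0.037, 'y': 0.384, 'z': 0.154, 'ax': 0.016, 'ay': -0.017, 'az': 0.199}
(-0.115, 0.008, 0.1) [320.70371493 299.36125697]
(-0.055, 0.008, 0.1) [322.73618715 223.47147867]
(-0.115, -0.008, 0.1) [341.43881277 299.74713435]
(-0.055, -0.008, 0.1) [344.86265381 223.91924636]
(0, 0.165, 0.018) [148.82455178 139.96491697]
(0, -0.165, 0.018) [512.63330633 147.94842613]
```

View pics/w2c.png

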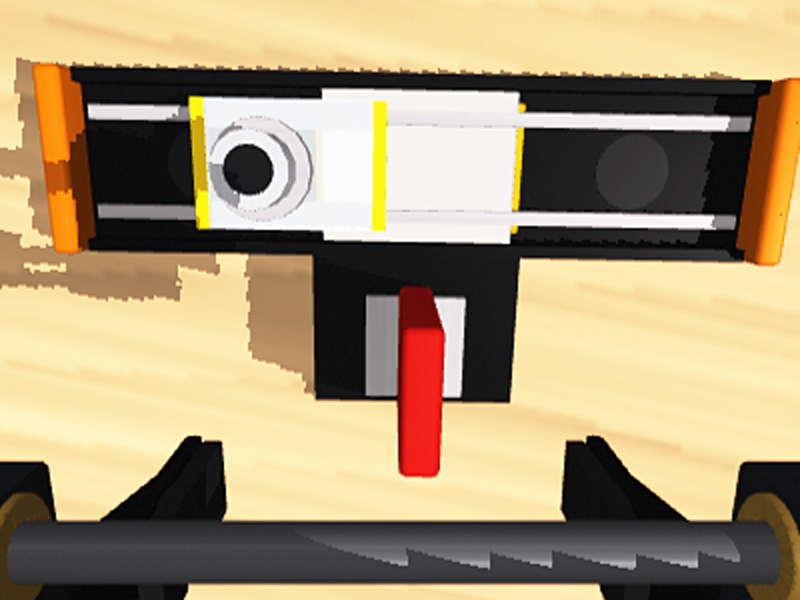

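Crop pixels map to full pixels by halving and adding (120,60). The plate top spans columns 319–341 and rows 225–297, about 1.6 mm towards +y of my estimate, and the yaw is about 0.20. I'll correct for that and go down.

Emit:
{"op": "apply_moves", "data": {
  "increments": [
    {"ax":0,"ay":0,"x":0,"y":0.33,"z":0.15,"az":0.15,"hand":1},
    {"ax":0,"ay":0,"x":0,"y":0.33,"z":0.3,"az":0.15,"hand":1},
    {"ax":0,"ay":0,"x":0,"y":0.33,"z":0.8,"az":0.15,"hand":1},
    {"ax":0,"ay":0,"x":0,"y":0.33,"z":1.4,"az":0.15,"hand":1},
    {"ax":0,"ay":0,"x":0,"y":0.33,"z":2.0,"az":0.15,"hand":1},
    {"ax":0,"ay":0,"x":0,"y":0.33,"z":2.6,"az":0.15,"hand":1},
    {"ax":0,"ay":0,"x":0,"y":0.33,"z":3.2,"az":0.15,"hand":1},
    {"ax":0,"ay":0,"x":0,"y":0.33,"z":3.7,"az":0.15,"hand":1},
    {"ax":0,"ay":0,"x":0,"y":0.33,"z":4.0,"az":0.15,"hand":1},
    {"ax":0,"ay":0,"x":0,"y":0.33,"z":4.12,"az":0.15,"hand":1},
    {"ax":0,"ay":0,"x":0,"y":0.33,"z":4.12,"az":0.15,"hand":1},
    {"ax":0,"ay":0,"x":0,"y":0.33,"z":4.12,"az":0.15,"hand":1}
  ]
}}

```text
t: 3.47
tcp_pos: [0.4769, -0.255, 0.08]
tcp_rot: [3.141, -0.0, 0.199]
ft_force: [-0.0, -0.6, -0.3]
grip_width: 0.0871
gripper_force: 0.0
```

```bash
cat >> h.py <<'E'
def shut(f=None,w=2):
    "local tray y of the shuttle top's bearing seen by wrist cam: dark bore of bearing"
E
python3 - <<'E'
from h import *
o=robot.get_obs(); print(o["t"],o["tcp_pos"],o["tcp_rot"],o["ft_force"])
c=cap("wrist","pics/w3.png")
E
```

```text
3.4667 [ 0.47692365 -0.25502565  0.08004202] [ 3.14101741e+00 -4.96195891e-04  1.98659785e-01] [-0.03289592 -0.5898612  -0.34449853]
```

View pics/w3.png

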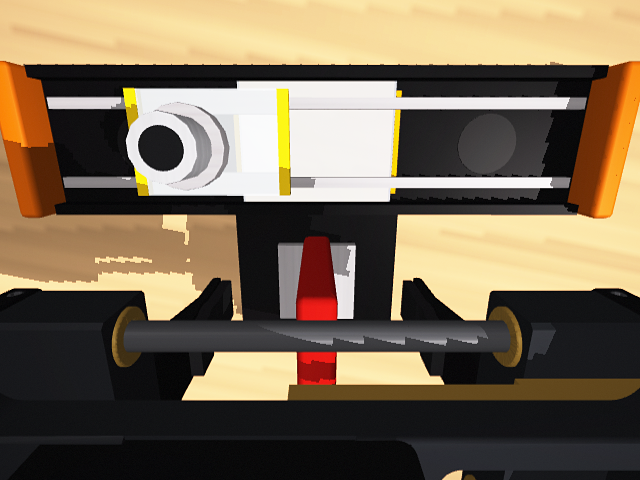

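The plate top is centred at column 317, midway between the fingers (232 and 403). The bearing's bore is at (160,148) and the shuttle's yellow ends are at columns 130 and 284. I'll close the gripper.

Emit:
{"op": "apply_moves", "data": {
  "increments": [
    {"ax":0,"ay":0,"x":0,"y":0,"z":0,"az":0,"hand":0.4},
    {"ax":0,"ay":0,"x":0,"y":0,"z":0,"az":0,"hand":0.3},
    {"ax":0,"ay":0,"x":0,"y":0,"z":0,"az":0,"hand":0.25},
    {"ax":0,"ay":0,"x":0,"y":0,"z":0,"az":0,"hand":0.2},
    {"ax":0,"ay":0,"x":0,"y":0,"z":0,"az":0,"hand":0.15},
    {"ax":0,"ay":0,"x":0,"y":0,"z":0,"az":0,"hand":0},
    {"ax":0,"ay":0,"x":0,"y":0,"z":0,"az":0,"hand":0},
    {"ax":0,"ay":0,"x":0,"y":0,"z":0,"az":0,"hand":0}
  ],
  "newtons": 60
}}

```text
t: 4.18
tcp_pos: [0.4765, -0.2547, 0.0795]
tcp_rot: [-3.142, 0.0, 0.199]
ft_force: [0.7, -0.2, -0.4]
grip_width: 0.0418
gripper_force: 0.0
```

```bash
sed -i '/^def shut/,$d' h.py; cat >> h.py <<'E'
def bearing(f=None):
    "tray (x,y) of the bearing from its dark bore in the wrist picture, with t"
    t=robot.get_obs()["t"]; c=robot.capture("wrist")
    if f: cv2.imwrite(f,c["pixels"][:,:,::-1])
    g=cv2.cvtColor(c["pixels"],cv2.COLOR_RGB2GRAY); best=None
    n,l,s,ct=cv2.connectedComponentsWithStats((g<70).astype(np.uint8)[60:260])
    for i in range(1,n):
        x,y,w,h,a=s[i]
        if 800<a<4000 and .75<w/h<1.33 and .65<a/(w*h)<.9:
            H=np.array(c["hand_eye"])
            p=ray(np.array(c["K"]),H[:3,:3],H[:3,3],ct[i]+[0,60],.022)
            if best is None or abs(p[0]-.075)<abs(best[2]-.075): best=(t,-p[1],p[0],a)
    return best
def watch(k=4):
    b=[bearing() for _ in range(k)]
    print([None if q is None else np.round(q,4).tolist() for q in b])
    b=np.array([q for q in b if q is not None])
    if len(b)>1:
        v,y0=np.polyfit(b[:,0]-b[-1,0],b[:,1],1); print("y %.4f v %.4f"%(y0,v))
    o=robot.get_obs(); print("t",o["t"],"pos",np.round(o["tcp_pos"],4),"rot",np.round(o["tcp_rot"],4),"F",np.round(o["ft_force"],1),"M",np.round(o["wrist_torque"],2),"grip",o["grip_width"],o["gripper_force"])
E
python3 -c "
from h import *
watch(3)"
```

```text
[[4.1833, 0.0705, 0.0734, 1606.0], [4.2333, 0.0705, 0.0734, 1607.0], [4.2833, 0.0705, 0.0734, 1609.0]]
y 0.0705 v 0.0001
t 4.3333 pos [ 0.4765 -0.2547  0.0794] rot [-3.1415e+00  1.0000e-04  1.9870e-01] F [ 0.8  0.1 -0.2] M [-0.04  0.15 -0.03] grip 0.029708018831194484 0.0
```

Emit:
{"op": "apply_moves", "data": {
  "increments": [
    {"ax":0,"ay":0,"x":0,"y":0,"z":0,"az":0,"hand":0},
    {"ax":0,"ay":0,"x":0,"y":0,"z":0,"az":0,"hand":0},
    {"ax":0,"ay":0,"x":0,"y":0,"z":0,"az":0,"hand":0},
    {"ax":0,"ay":0,"x":0,"y":0,"z":0,"az":0,"hand":0},
    {"ax":0,"ay":0,"x":0,"y":0,"z":0,"az":0,"hand":0},
    {"ax":0,"ay":0,"x":0,"y":0,"z":0,"az":0,"hand":0}
  ]
}}

```text
t: 4.83
tcp_pos: [0.4765, -0.2548, 0.0795]
tcp_rot: [3.142, -0.0, 0.199]
ft_force: [0.8, -0.9, -0.7]
grip_width: 0.0156
gripper_force: 60.0
```

```bash
python3 -c "
from h import *
watch(4)"
```

```text
[[4.8333, 0.0706, 0.0735, 1615.0], [4.8833, 0.0706, 0.0735, 1617.0], [4.9333, 0.0706, 0.0735, 1614.0], [4.9833, 0.0706, 0.0735, 1616.0]]
y 0.0706 v -0.0000
t 5.0333 pos [ 0.4765 -0.2548  0.0795] rot [ 3.1415 -0.      0.1986] F [ 0.5 -1.  -0.6] M [-0.17  0.11 -0.06] grip 0.015708166935947277 60.001260694116354
```

Emit:
{"op": "apply_moves", "data": {
  "increments": [
    {"ax":0,"ay":0,"x":0,"y":0,"z":-0.1,"az":0,"hand":0},
    {"ax":0,"ay":0,"x":0,"y":0,"z":-0.3,"az":0,"hand":0},
    {"ax":0,"ay":0,"x":0,"y":0,"z":-0.5,"az":0,"hand":0},
    {"ax":0,"ay":0,"x":0,"y":0,"z":-0.6,"az":0,"hand":0}
  ]
}}

```text
t: 5.37
tcp_pos: [0.4764, -0.2546, 0.0979]
tcp_rot: [-3.141, 0.0, 0.199]
ft_force: [0.1, 0.2, -7.1]
grip_width: 0.0159
gripper_force: 60.0
```

```bash
python3 -c "
from h import *
watch(4)"
```

```text
[[5.3667, 0.0698, 0.0734, 1601.0], [5.4167, 0.0701, 0.0734, 1605.0], [5.4667, 0.0699, 0.0734, 1606.0], [5.5167, 0.0696, 0.0734, 1603.0]]
y 0.0697 v -0.0016
t 5.5667 pos [ 0.4765 -0.2547  0.0976] rot [3.1415 0.     0.1987] F [ 0.1  0.2 -6.7] M [-0.26  0.46 -0.02] grip 0.015241870799646779 60.000236481428146
```

Emit:
{"op": "apply_moves", "data": {
  "increments": [
    {"ax":-0.03,"ay":0,"x":0,"y":0,"z":-0.1,"az":0,"hand":0},
    {"ax":-0.06,"ay":0,"x":0,"y":0,"z":-0.35,"az":0,"hand":0},
    {"ax":-0.06,"ay":0,"x":0,"y":0,"z":-0.75,"az":0,"hand":0},
    {"ax":-0.06,"ay":0,"x":0,"y":0,"z":-1.25,"az":0,"hand":0},
    {"ax":-0.06,"ay":0,"x":0,"y":0,"z":-1.8,"az":0,"hand":0},
    {"ax":-0.06,"ay":0,"x":0,"y":0,"z":-2.4,"az":0,"hand":0},
    {"ax":-0.06,"ay":0,"x":0,"y":0,"z":-3.0,"az":0,"hand":0},
    {"ax":-0.06,"ay":0,"x":0,"y":0,"z":-3.5,"az":0,"hand":0},
    {"ax":-0.06,"ay":0,"x":0,"y":0,"z":-3.85,"az":0,"hand":0},
    {"ax":-0.06,"ay":0,"x":0,"y":0,"z":-4.0,"az":0,"hand":0}
  ]
}}

```text
t: 6.4
tcp_pos: [0.4775, -0.2554, 0.2206]
tcp_rot: [3.132, -0.003, 0.199]
ft_force: [1.5, -0.3, -7.1]
grip_width: 0.0159
gripper_force: 60.0
```

```bash
python3 -c "
from h import *
watch(3)
bearing('pics/w4.png')"
```

```text
[[6.4, 0.0841, 0.0734, 1604.0], [6.45, 0.0861, 0.0734, 1600.0], [6.5, 0.088, 0.0734, 1598.0]]
y 0.0881 v 0.0393
t 6.55 pos [ 0.4765 -0.2547  0.2175] rot [ 3.1351e+00 -1.0000e-04  1.9870e-01] F [-0.6 -0.1 -6.6] M [-0.39  0.42 -0.  ] grip 0.01563622440904397 60.000962717458606
```

View pics/w4.png

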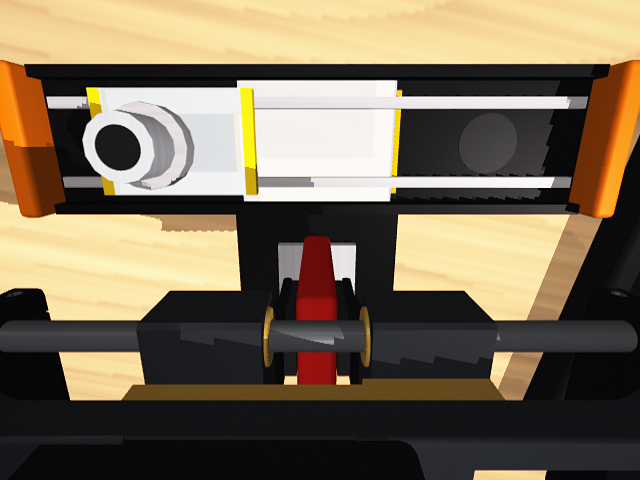

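The shuttle's yellow ends are at columns 101 and 248, so its position is about +0.077 with the bearing about 13 mm further out, moving gently. I'll reduce the tilt so it reaches the end softly.

Emit:
{"op": "apply_moves", "data": {
  "increments": [
    {"ax":0.03,"ay":0,"x":0,"y":0,"z":0,"az":0,"hand":0},
    {"ax":0.03,"ay":0,"x":0,"y":0,"z":0,"az":0,"hand":0},
    {"ax":0.03,"ay":0,"x":0,"y":0,"z":0,"az":0,"hand":0},
    {"ax":0.03,"ay":0,"x":0,"y":0,"z":0,"az":0,"hand":0},
    {"ax":0.03,"ay":0,"x":0,"y":0,"z":0,"az":0,"hand":0},
    {"ax":0.03,"ay":0,"x":0,"y":0,"z":0,"az":0,"hand":0},
    {"ax":0.03,"ay":0,"x":0,"y":0,"z":0,"az":0,"hand":0},
    {"ax":0.03,"ay":0,"x":0,"y":0,"z":0,"az":0,"hand":0},
    {"ax":0.03,"ay":0,"x":0,"y":0,"z":0,"az":0,"hand":0}
  ]
}}

```text
t: 7.35
tcp_pos: [0.4766, -0.2548, 0.2176]
tcp_rot: [3.138, -0.0, 0.199]
ft_force: [0.5, -0.7, -7.7]
grip_width: 0.0159
gripper_force: 60.0
```

```bash
python3 -c "
from h import *
watch(4)"
```

```text
[[7.35, 0.1209, 0.0733, 1633.0], [7.4, 0.1211, 0.0734, 1634.0], [7.45, 0.1213, 0.0734, 1631.0], [7.5, 0.1213, 0.0734, 1632.0]]
y 0.1213 v 0.0023
t 7.55 pos [ 0.4766 -0.2547  0.2175] rot [ 3.1383e+00 -1.0000e-04  1.9870e-01] F [ 0.2  0.5 -7.7] M [-0.44  0.47  0.07] grip 0.01549131628975319 60.00216552056372
```

Parked softly at the +y end: the bearing is at 0.121, so it sits 13 mm off the shuttle's centre. I'll increase the tilt to hold it there for the carry.

Emit:
{"op": "apply_moves", "data": {
  "increments": [
    {"ax":-0.04,"ay":0,"x":0,"y":0,"z":0,"az":0,"hand":0},
    {"ax":-0.12,"ay":0,"x":0,"y":0,"z":0,"az":0,"hand":0},
    {"ax":-0.22,"ay":0,"x":0,"y":0,"z":0,"az":0,"hand":0},
    {"ax":-0.34,"ay":0,"x":0,"y":0,"z":0,"az":0,"hand":0},
    {"ax":-0.46,"ay":0,"x":0,"y":0,"z":0,"az":0,"hand":0},
    {"ax":-0.54,"ay":0,"x":0,"y":0,"z":0,"az":0,"hand":0},
    {"ax":-0.57,"ay":0,"x":0,"y":0,"z":0,"az":0,"hand":0},
    {"ax":-0.57,"ay":0,"x":0,"y":0,"z":0,"az":0,"hand":0},
    {"ax":-0.57,"ay":0,"x":0,"y":0,"z":0,"az":0,"hand":0}
  ]
}}

```text
t: 8.3
tcp_pos: [0.4765, -0.2546, 0.2175]
tcp_rot: [3.079, -0.0, 0.199]
ft_force: [-0.3, -0.3, -6.8]
grip_width: 0.016
gripper_force: 60.0
```

```bash
python3 -c "
from h import *
watch(2)
o=robot.get_obs()
g=goal([.4725,-.017,.2175],o['tcp_rot']);print(g)
s=[2*(k/20)**2 if k<=10 else 1-2*(1-k/20)**2 for k in range(1,21)]
for q in s: print([round(g[a]*q,2) for a in 'xyz'])
"
```

```text
[[8.3, 0.1213, 0.0733, 1632.0], [8.35, 0.1213, 0.0733, 1630.0]]
y 0.1213 v 0.0001
t 8.4 pos [ 0.4765 -0.2548  0.2175] rot [3.0788 0.     0.1986] F [ 0.4 -0.7 -7.3] M [-0.26  0.47 -0.03] grip 0.01571462765937207 60.002102348953485
{'x': 1.432, 'y': -7.781, 'z': -0.489, 'ax': 0.0, 'ay': 0.0, 'az': 0.0}
[0.01, -0.04, -0.0]
[0.03, -0.16, -0.01]
[0.06, -0.35, -0.02]
[0.11, -0.62, -0.04]
[0.18, -0.97, -0.06]
[0.26, -1.4, -0.09]
[0.35, -1.91, -0.12]
[0.46, -2.49, -0.16]
[0.58, -3.15, -0.2]
[0.72, -3.89, -0.24]
[0.85, -4.63, -0.29]
[0.97, -5.29, -0.33]
[1.08, -5.87, -0.37]
[1.17, -6.38, -0.4]
[1.25, -6.81, -0.43]
[1.32, -7.16, -0.45]
[1.37, -7.43, -0.47]
[1.4, -7.63, -0.48]
[1.42, -7.74, -0.49]
[1.43, -7.78, -0.49]
```

Emit:
{"op": "apply_moves", "data": {
  "increments": [
    {"ax":0,"ay":0,"az":0,"hand":0,"x":0.01,"y":-0.04,"z":0},
    {"ax":0,"ay":0,"az":0,"hand":0,"x":0.03,"y":-0.16,"z":-0.01},
    {"ax":0,"ay":0,"az":0,"hand":0,"x":0.06,"y":-0.35,"z":-0.02},
    {"ax":0,"ay":0,"az":0,"hand":0,"x":0.11,"y":-0.62,"z":-0.04},
    {"ax":0,"ay":0,"az":0,"hand":0,"x":0.18,"y":-0.97,"z":-0.06},
    {"ax":0,"ay":0,"az":0,"hand":0,"x":0.26,"y":-1.4,"z":-0.09},
    {"ax":0,"ay":0,"az":0,"hand":0,"x":0.35,"y":-1.91,"z":-0.12},
    {"ax":0,"ay":0,"az":0,"hand":0,"x":0.46,"y":-2.49,"z":-0.16},
    {"ax":0,"ay":0,"az":0,"hand":0,"x":0.58,"y":-3.15,"z":-0.2},
    {"ax":0,"ay":0,"az":0,"hand":0,"x":0.72,"y":-3.89,"z":-0.24},
    {"ax":0,"ay":0,"az":0,"hand":0,"x":0.85,"y":-4.63,"z":-0.29},
    {"ax":0,"ay":0,"az":0,"hand":0,"x":0.97,"y":-5.29,"z":-0.33},
    {"ax":0,"ay":0,"az":0,"hand":0,"x":1.08,"y":-5.87,"z":-0.37},
    {"ax":0,"ay":0,"az":0,"hand":0,"x":1.17,"y":-6.38,"z":-0.4},
    {"ax":0,"ay":0,"az":0,"hand":0,"x":1.25,"y":-6.81,"z":-0.43},
    {"ax":0,"ay":0,"az":0,"hand":0,"x":1.32,"y":-7.16,"z":-0.45},
    {"ax":0,"ay":0,"az":0,"hand":0,"x":1.37,"y":-7.43,"z":-0.47},
    {"ax":0,"ay":0,"az":0,"hand":0,"x":1.4,"y":-7.63,"z":-0.48},
    {"ax":0,"ay":0,"az":0,"hand":0,"x":1.42,"y":-7.74,"z":-0.49},
    {"ax":0,"ay":0,"az":0,"hand":0,"x":1.43,"y":-7.78,"z":-0.49}
  ]
}}

```text
t: 10.07
tcp_pos: [0.4724, -0.0166, 0.2175]
tcp_rot: [3.079, 0.0, 0.199]
ft_force: [-0.2, 0.4, -6.2]
grip_width: 0.0157
gripper_force: 60.0
```

```bash
python3 -c "
from h import *
watch(3)
o=robot.get_obs()
g=goal([.4685,.2202,.2175],[o['tcp_rot'][0],0,.1986]);print(g)
"
```

```text
[[10.0667, 0.1213, 0.0734, 1631.0], [10.1167, 0.1213, 0.0733, 1628.0], [10.1667, 0.1213, 0.0733, 1632.0]]
y 0.1213 v 0.0005
t 10.2167 pos [ 0.4725 -0.0174  0.2175] rot [3.0785e+00 2.0000e-04 1.9830e-01] F [-0.5 -0.3 -7.1] M [-0.37  0.42 -0.05] grip 0.01557272378310919 60.00188841484487
{'x': 1.431, 'y': -7.774, 'z': -0.492, 'ax': -0.0, 'ay': 0.002, 'az': -0.003}
```

Emit:
{"op": "apply_moves", "data": {
  "increments": [
    {"ax":0,"ay":0,"az":0,"hand":0,"x":0.01,"y":-0.04,"z":0},
    {"ax":0,"ay":0,"az":0,"hand":0,"x":0.03,"y":-0.16,"z":-0.01},
    {"ax":0,"ay":0,"az":0,"hand":0,"x":0.06,"y":-0.35,"z":-0.02},
    {"ax":0,"ay":0,"az":0,"hand":0,"x":0.11,"y":-0.62,"z":-0.04},
    {"ax":0,"ay":0,"az":0,"hand":0,"x":0.18,"y":-0.97,"z":-0.06},
    {"ax":0,"ay":0,"az":0,"hand":0,"x":0.26,"y":-1.4,"z":-0.09},
    {"ax":0,"ay":0,"az":0,"hand":0,"x":0.35,"y":-1.91,"z":-0.12},
    {"ax":0,"ay":0,"az":0,"hand":0,"x":0.46,"y":-2.49,"z":-0.16},
    {"ax":0,"ay":0,"az":0,"hand":0,"x":0.58,"y":-3.15,"z":-0.2},
    {"ax":0,"ay":0,"az":0,"hand":0,"x":0.72,"y":-3.89,"z":-0.24},
    {"ax":0,"ay":0,"az":0,"hand":0,"x":0.85,"y":-4.63,"z":-0.29},
    {"ax":0,"ay":0,"az":0,"hand":0,"x":0.97,"y":-5.29,"z":-0.33},
    {"ax":0,"ay":0,"az":0,"hand":0,"x":1.08,"y":-5.87,"z":-0.37},
    {"ax":0,"ay":0,"az":0,"hand":0,"x":1.17,"y":-6.38,"z":-0.4},
    {"ax":0,"ay":0,"az":0,"hand":0,"x":1.25,"y":-6.81,"z":-0.43},
    {"ax":0,"ay":0,"az":0,"hand":0,"x":1.32,"y":-7.16,"z":-0.45},
    {"ax":0,"ay":0,"az":0,"hand":0,"x":1.37,"y":-7.43,"z":-0.47},
    {"ax":0,"ay":0,"az":0,"hand":0,"x":1.4,"y":-7.63,"z":-0.48},
    {"ax":0,"ay":0,"az":0,"hand":0,"x":1.42,"y":-7.74,"z":-0.49},
    {"ax":0,"ay":0,"az":0,"hand":0,"x":1.43,"y":-7.78,"z":-0.49}
  ]
}}

```text
t: 11.88
tcp_pos: [0.4683, 0.2211, 0.2175]
tcp_rot: [3.079, 0.0, 0.199]
ft_force: [0.3, -0.1, -6.9]
grip_width: 0.0157
gripper_force: 60.0
```

```bash
python3 -c "
from h import *
watch(3)
c=cap('wrist','pics/w5.png')
"
```

```text
[[11.8833, 0.1213, 0.0734, 1632.0], [11.9333, 0.1213, 0.0733, 1633.0], [11.9833, 0.1213, 0.0733, 1631.0]]
y 0.1213 v 0.0004
t 12.0333 pos [0.4684 0.2203 0.2175] rot [3.0784e+00 2.0000e-04 1.9820e-01] F [ 0.8 -0.8 -6.9] M [-0.27  0.41 -0.04] grip 0.015696828135674665 60.00184468924999
```

View pics/w5.png

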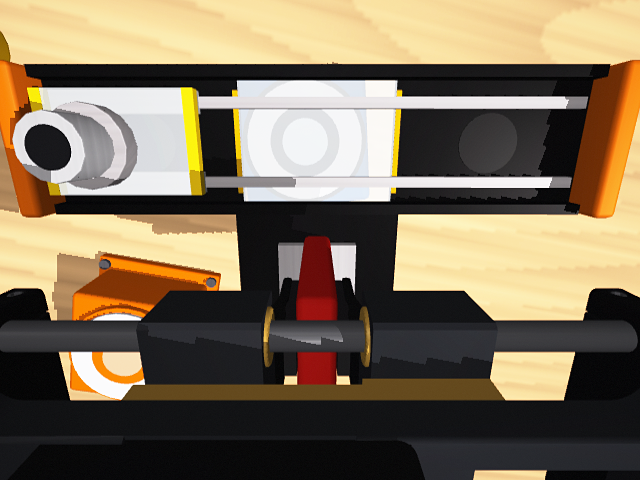

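Through the window the ring light and lens show at about (304,142), with the bearing parked at the left end. I'll compute the lens position from this.

```bash
python3 -c "
from h import *
o=robot.get_obs();c=robot.capture('wrist');H=np.array(c['hand_eye']);A=R.from_euler('xyz',o['tcp_rot']).as_matrix()
p=A@H[:3,3]+o['tcp_pos'];M=A@H[:3,:3]
L=ray(np.array(c['K']),M,p,(304,142),.085);print('lens',L)
t=np.array([L[0],L[1],0])-.0745*ex;t[2]=.2175;print(goal(t,[np.pi,0,.1982]))
# window centre now from picture, z_tool=.08-.006
print(ray(np.array(c['K']),H[:3,:3],H[:3,3],(317,142),.074))
"
```

```text
lens [0.54191076 0.23675065 0.085     ]
{'x': 0.027, 'y': -0.066, 'z': -0.004, 'ax': 0.602, 'ay': 0.001, 'az': -0.003}
[ 0.07543426 -0.00037213  0.074     ]
```

Emit:
{"op": "apply_moves", "data": {
  "increments": [
    {"ax":0.05,"ay":0,"az":0,"hand":0,"x":0,"y":0,"z":0},
    {"ax":0.15,"ay":0,"az":0,"hand":0,"x":0,"y":0,"z":0},
    {"ax":0.28,"ay":0,"az":0,"hand":0,"x":0,"y":0,"z":0},
    {"ax":0.41,"ay":0,"az":0,"hand":0,"x":0,"y":0,"z":0},
    {"ax":0.52,"ay":0,"az":0,"hand":0,"x":0,"y":0,"z":0},
    {"ax":0.6,"ay":0,"az":0,"hand":0,"x":0,"y":0,"z":0},
    {"ax":0.66,"ay":0,"az":0,"hand":0,"x":0,"y":-0.03,"z":0},
    {"ax":0.7,"ay":0,"az":0,"hand":0,"x":0,"y":-0.06,"z":0},
    {"ax":0.7,"ay":0,"az":0,"hand":0,"x":0,"y":-0.06,"z":0},
    {"ax":0.7,"ay":0,"az":0,"hand":0,"x":0,"y":-0.06,"z":0},
    {"ax":0.7,"ay":0,"az":0,"hand":0,"x":0,"y":-0.06,"z":0},
    {"ax":0.7,"ay":0,"az":0,"hand":0,"x":0,"y":-0.06,"z":0},
    {"ax":0.7,"ay":0,"az":0,"hand":0,"x":0,"y":-0.06,"z":0}
  ]
}}

```text
t: 13.22
tcp_pos: [0.4679, 0.2226, 0.2174]
tcp_rot: [-3.131, 0.0, 0.199]
ft_force: [0.1, 0.7, -7.0]
grip_width: 0.0156
gripper_force: 60.0
```

```bash
python3 -c "
from h import *
watch(3)"
```

```text
[[13.2167, 0.1106, 0.0734, 1623.0], [13.2667, 0.1087, 0.0734, 1609.0], [13.3167, 0.1066, 0.0734, 1612.0]]
y 0.1066 v -0.0400
t 13.3667 pos [0.4679 0.2226 0.2174] rot [-3.1311  0.      0.1988] F [-0.5 -0.4 -7. ] M [-0.37  0.38  0.01] grip 0.015232082798721331 60.00131484121084
```

Emit:
{"op": "apply_moves", "data": {
  "increments": [
    {"ax":0,"ay":0,"az":0,"hand":0,"x":0,"y":0,"z":0},
    {"ax":0,"ay":0,"az":0,"hand":0,"x":0,"y":0,"z":0},
    {"ax":0,"ay":0,"az":0,"hand":0,"x":0,"y":0,"z":0},
    {"ax":0,"ay":0,"az":0,"hand":0,"x":0,"y":0,"z":0},
    {"ax":0,"ay":0,"az":0,"hand":0,"x":0,"y":0,"z":0},
    {"ax":0,"ay":0,"az":0,"hand":0,"x":0,"y":0,"z":0}
  ]
}}

```text
t: 13.87
tcp_pos: [0.468, 0.2225, 0.2174]
tcp_rot: [-3.131, 0.0, 0.199]
ft_force: [0.4, -0.3, -7.2]
grip_width: 0.016
gripper_force: 60.0
```

```bash
cat >> h.py <<'E'
def sim(y,v,ax,h=1/120):
    "ax: tilt (units from level) per row; first-order lag of the arm left out"
    for a in ax:
        for _ in range(10):
            v+=h*(-1.026*a-.32*v-.008*np.sign(v)); y+=h*v
    return round(y,4),round(v,4)
E
python3 -c "
from h import *
watch(3)"
```

```text
[[13.8667, 0.0719, 0.0734, 1564.0], [13.9167, 0.0676, 0.0734, 1560.0], [13.9667, 0.0632, 0.0734, 1549.0]]
y 0.0633 v -0.0861
t 14.0167 pos [0.468  0.2225 0.2174] rot [-3.1311e+00 -1.0000e-04  1.9860e-01] F [-0.3  0.7 -7. ] M [-0.26  0.37  0.02] grip 0.01566688101613351 59.99997074715793
```

Emit:
{"op": "apply_moves", "data": {
  "increments": [
    {"ax":-0.16,"ay":0,"az":0,"hand":0,"x":0,"y":0,"z":0},
    {"ax":-0.16,"ay":0,"az":0,"hand":0,"x":0,"y":0,"z":0},
    {"ax":-0.16,"ay":0,"az":0,"hand":0,"x":0,"y":0,"z":0},
    {"ax":-0.16,"ay":0,"az":0,"hand":0,"x":0,"y":0,"z":0},
    {"ax":-0.16,"ay":0,"az":0,"hand":0,"x":0,"y":0,"z":0},
    {"ax":-0.16,"ay":0,"az":0,"hand":0,"x":0,"y":0,"z":0},
    {"ax":-0.16,"ay":0,"az":0,"hand":0,"x":0,"y":0,"z":0}
  ]
}}

```text
t: 14.6
tcp_pos: [0.468, 0.2225, 0.2174]
tcp_rot: [3.135, -0.0, 0.199]
ft_force: [-0.5, -0.2, -6.8]
grip_width: 0.0155
gripper_force: 60.0
```

```bash
python3 -c "
from h import *
watch(3)"
```

```text
[[14.6, 0.0181, 0.0734, 1571.0], [14.65, 0.016, 0.0734, 1572.0], [14.7, 0.0141, 0.0734, 1573.0]]
y 0.0140 v -0.0405
t 14.75 pos [0.468  0.2225 0.2174] rot [3.1354 0.     0.1986] F [ 0.4 -0.4 -7.2] M [-0.15  0.46 -0.03] grip 0.015524135999558843 59.99974608421326
```

Emit:
{"op": "apply_moves", "data": {
  "increments": [
    {"ax":0,"ay":0,"az":0,"hand":0,"x":0,"y":0,"z":0},
    {"ax":0,"ay":0,"az":0,"hand":0,"x":0,"y":0,"z":0},
    {"ax":0,"ay":0,"az":0,"hand":0,"x":0,"y":0,"z":0},
    {"ax":0,"ay":0,"az":0,"hand":0,"x":0,"y":0,"z":0},
    {"ax":0.06,"ay":0,"az":0,"hand":0,"x":0,"y":0,"z":0},
    {"ax":0.06,"ay":0,"az":0,"hand":0,"x":0,"y":0,"z":0}
  ]
}}

```text
t: 15.25
tcp_pos: [0.468, 0.2225, 0.2174]
tcp_rot: [-3.141, -0.0, 0.199]
ft_force: [0.4, 0.2, -7.8]
grip_width: 0.0155
gripper_force: 60.0
```

```bash
python3 -c "
from h import *
watch(5)"
```

```text
[[15.25, 0.0046, 0.0734, 1583.0], [15.3, 0.0046, 0.0734, 1583.0], [15.35, 0.0044, 0.0734, 1582.0], [15.4, 0.0042, 0.0734, 1582.0], [15.45, 0.0041, 0.0734, 1580.0]]
y 0.0041 v -0.0027
t 15.5 pos [0.468  0.2225 0.2174] rot [3.1416 0.     0.1986] F [ 0.7 -0.  -8. ] M [-0.06  0.46 -0.01] grip 0.015620490841029866 59.99974362552166
```

Nearly at rest at +4 mm. I'll hold it and watch for drift.

Emit:
{"op": "apply_moves", "data": {
  "increments": [
    {"ax":0,"ay":0,"az":0,"hand":0,"x":0,"y":0,"z":0},
    {"ax":0,"ay":0,"az":0,"hand":0,"x":0,"y":0,"z":0},
    {"ax":0,"ay":0,"az":0,"hand":0,"x":0,"y":0,"z":0},
    {"ax":0,"ay":0,"az":0,"hand":0,"x":0,"y":0,"z":0},
    {"ax":0,"ay":0,"az":0,"hand":0,"x":0,"y":0,"z":0},
    {"ax":0,"ay":0,"az":0,"hand":0,"x":0,"y":0,"z":0},
    {"ax":0,"ay":0,"az":0,"hand":0,"x":0,"y":0,"z":0},
    {"ax":0,"ay":0,"az":0,"hand":0,"x":0,"y":0,"z":0},
    {"ax":0,"ay":0,"az":0,"hand":0,"x":0,"y":0,"z":0},
    {"ax":0,"ay":0,"az":0,"hand":0,"x":0,"y":0,"z":0}
  ]
}}

```text
t: 16.33
tcp_pos: [0.468, 0.2225, 0.2174]
tcp_rot: [-3.142, 0.0, 0.199]
ft_force: [0.5, 0.3, -7.4]
grip_width: 0.0158
gripper_force: 60.0
```

```bash
python3 -c "
from h import *
watch(4)"
```

```text
[[16.3333, 0.0038, 0.0734, 1581.0], [16.3833, 0.0038, 0.0734, 1581.0], [16.4333, 0.0038, 0.0734, 1582.0], [16.4833, 0.0038, 0.0734, 1581.0]]
y 0.0038 v -0.0000
t 16.5333 pos [0.468  0.2225 0.2174] rot [3.1416 0.     0.1987] F [-1.  -1.  -7.6] M [-0.13  0.52 -0.02] grip 0.015619392704211754 59.99969436787069
```

It has come to rest at +3.8 mm. I'll hold for five seconds.

Emit:
{"op": "apply_moves", "data": {
  "increments": [
    {"ax":0,"ay":0,"az":0,"hand":0,"x":0,"y":0,"z":0},
    {"ax":0,"ay":0,"az":0,"hand":0,"x":0,"y":0,"z":0},
    {"ax":0,"ay":0,"az":0,"hand":0,"x":0,"y":0,"z":0},
    {"ax":0,"ay":0,"az":0,"hand":0,"x":0,"y":0,"z":0},
    {"ax":0,"ay":0,"az":0,"hand":0,"x":0,"y":0,"z":0},
    {"ax":0,"ay":0,"az":0,"hand":0,"x":0,"y":0,"z":0},
    {"ax":0,"ay":0,"az":0,"hand":0,"x":0,"y":0,"z":0},
    {"ax":0,"ay":0,"az":0,"hand":0,"x":0,"y":0,"z":0},
    {"ax":0,"ay":0,"az":0,"hand":0,"x":0,"y":0,"z":0},
    {"ax":0,"ay":0,"az":0,"hand":0,"x":0,"y":0,"z":0},
    {"ax":0,"ay":0,"az":0,"hand":0,"x":0,"y":0,"z":0},
    {"ax":0,"ay":0,"az":0,"hand":0,"x":0,"y":0,"z":0},
    {"ax":0,"ay":0,"az":0,"hand":0,"x":0,"y":0,"z":0},
    {"ax":0,"ay":0,"az":0,"hand":0,"x":0,"y":0,"z":0},
    {"ax":0,"ay":0,"az":0,"hand":0,"x":0,"y":0,"z":0},
    {"ax":0,"ay":0,"az":0,"hand":0,"x":0,"y":0,"z":0},
    {"ax":0,"ay":0,"az":0,"hand":0,"x":0,"y":0,"z":0},
    {"ax":0,"ay":0,"az":0,"hand":0,"x":0,"y":0,"z":0},
    {"ax":0,"ay":0,"az":0,"hand":0,"x":0,"y":0,"z":0},
    {"ax":0,"ay":0,"az":0,"hand":0,"x":0,"y":0,"z":0}
  ]
}}

```text
t: 18.2
tcp_pos: [0.468, 0.2225, 0.2174]
tcp_rot: [3.142, -0.0, 0.199]
ft_force: [0.7, 0.3, -7.8]
grip_width: 0.0155
gripper_force: 60.0
```

```bash
python3 -c "
from h import *
watch(4)"
```

```text
[[18.2, 0.0038, 0.0734, 1582.0], [18.25, 0.0038, 0.0734, 1583.0], [18.3, 0.0038, 0.0734, 1583.0], [18.35, 0.0038, 0.0734, 1581.0]]
y 0.0038 v 0.0000
t 18.4 pos [0.468  0.2225 0.2174] rot [-3.1416 -0.      0.1986] F [ 0.3 -0.3 -7.6] M [-0.14  0.49  0.01] grip 0.015830208884886076 59.99969492666423
```

Emit:
{"op": "apply_moves", "data": {
  "increments": [
    {"ax":0,"ay":0,"az":0,"hand":0,"x":0,"y":0,"z":0},
    {"ax":0,"ay":0,"az":0,"hand":0,"x":0,"y":0,"z":0},
    {"ax":0,"ay":0,"az":0,"hand":0,"x":0,"y":0,"z":0},
    {"ax":0,"ay":0,"az":0,"hand":0,"x":0,"y":0,"z":0},
    {"ax":0,"ay":0,"az":0,"hand":0,"x":0,"y":0,"z":0},
    {"ax":0,"ay":0,"az":0,"hand":0,"x":0,"y":0,"z":0},
    {"ax":0,"ay":0,"az":0,"hand":0,"x":0,"y":0,"z":0},
    {"ax":0,"ay":0,"az":0,"hand":0,"x":0,"y":0,"z":0},
    {"ax":0,"ay":0,"az":0,"hand":0,"x":0,"y":0,"z":0},
    {"ax":0,"ay":0,"az":0,"hand":0,"x":0,"y":0,"z":0},
    {"ax":0,"ay":0,"az":0,"hand":0,"x":0,"y":0,"z":0},
    {"ax":0,"ay":0,"az":0,"hand":0,"x":0,"y":0,"z":0},
    {"ax":0,"ay":0,"az":0,"hand":0,"x":0,"y":0,"z":0},
    {"ax":0,"ay":0,"az":0,"hand":0,"x":0,"y":0,"z":0},
    {"ax":0,"ay":0,"az":0,"hand":0,"x":0,"y":0,"z":0},
    {"ax":0,"ay":0,"az":0,"hand":0,"x":0,"y":0,"z":0},
    {"ax":0,"ay":0,"az":0,"hand":0,"x":0,"y":0,"z":0},
    {"ax":0,"ay":0,"az":0,"hand":0,"x":0,"y":0,"z":0},
    {"ax":0,"ay":0,"az":0,"hand":0,"x":0,"y":0,"z":0},
    {"ax":0,"ay":0,"az":0,"hand":0,"x":0,"y":0,"z":0}
  ]
}}

```text
t: 20.07
tcp_pos: [0.468, 0.2225, 0.2174]
tcp_rot: [3.142, -0.0, 0.199]
ft_force: [0.3, 0.5, -6.6]
grip_width: 0.0158
gripper_force: 60.0
```

Emit:
{"op": "apply_moves", "data": {
  "increments": [
    {"ax":0,"ay":0,"az":0,"hand":0,"x":0,"y":0,"z":0},
    {"ax":0,"ay":0,"az":0,"hand":0,"x":0,"y":0,"z":0},
    {"ax":0,"ay":0,"az":0,"hand":0,"x":0,"y":0,"z":0},
    {"ax":0,"ay":0,"az":0,"hand":0,"x":0,"y":0,"z":0},
    {"ax":0,"ay":0,"az":0,"hand":0,"x":0,"y":0,"z":0},
    {"ax":0,"ay":0,"az":0,"hand":0,"x":0,"y":0,"z":0},
    {"ax":0,"ay":0,"az":0,"hand":0,"x":0,"y":0,"z":0},
    {"ax":0,"ay":0,"az":0,"hand":0,"x":0,"y":0,"z":0},
    {"ax":0,"ay":0,"az":0,"hand":0,"x":0,"y":0,"z":0},
    {"ax":0,"ay":0,"az":0,"hand":0,"x":0,"y":0,"z":0},
    {"ax":0,"ay":0,"az":0,"hand":0,"x":0,"y":0,"z":0},
    {"ax":0,"ay":0,"az":0,"hand":0,"x":0,"y":0,"z":0},
    {"ax":0,"ay":0,"az":0,"hand":0,"x":0,"y":0,"z":0},
    {"ax":0,"ay":0,"az":0,"hand":0,"x":0,"y":0,"z":0},
    {"ax":0,"ay":0,"az":0,"hand":0,"x":0,"y":0,"z":0},
    {"ax":0,"ay":0,"az":0,"hand":0,"x":0,"y":0,"z":0},
    {"ax":0,"ay":0,"az":0,"hand":0,"x":0,"y":0,"z":0},
    {"ax":0,"ay":0,"az":0,"hand":0,"x":0,"y":0,"z":0},
    {"ax":0,"ay":0,"az":0,"hand":0,"x":0,"y":0,"z":0},
    {"ax":0,"ay":0,"az":0,"hand":0,"x":0,"y":0,"z":0}
  ]
}}

```text
t: 21.73
tcp_pos: [0.468, 0.2225, 0.2174]
tcp_rot: [-3.142, 0.0, 0.199]
ft_force: [0.6, -1.5, -7.4]
grip_width: 0.0157
gripper_force: 60.0
```

```bash
python3 -c "
from h import *
watch(3)
b=bearing()
if abs(b[1])<.01: print(robot.sign_off())"
```

```text
[[21.7333, 0.0038, 0.0734, 1581.0], [21.7833, 0.0038, 0.0734, 1582.0], [21.8333, 0.0038, 0.0734, 1581.0]]
y 0.0038 v 0.0000
t 21.8833 pos [0.468  0.2225 0.2174] rot [ 3.1416 -0.      0.1987] F [ 0.6 -1.1 -7.1] M [-0.07  0.46 -0.02] grip 0.015545649126903342 59.99965634196997
the job is handed in; nothing more can be done
None
```

The job is handed in: the gripper holds the tray level about 5 cm above the blue lens, and the bearing stayed at rest 4 mm from the window's middle for more than five seconds; the verdict was not shown.

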